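# Empty the catch tray of the saw-and-drill cell

### The job

Pull the machine's catch tray out to its stop and put the two finished drilled blocks from it into the two empty bays of the parts tote, one to a bay, lying flat with their holes up; set them down gently, never drop them. Leave the short undrilled bar end in the tray, and then push the tray fully home under the machine again. Leave the tote, the block already in it, and the jar and side cutter near by where they are.

Things in the scene. Friction and masses are not known exactly. Their poses are not given: they have to be found in the camera images.
- tray (a joint): travel of the catch tray of the white bench machine (340 mm wide, 345 high, fixed), in m: 0 = fully home under the machine's grey canopy, 0.09 = at its outer stop; moves along -x of tray_handle's axes, about 2.5 N of sliding friction, no spring, stays where it is left
- tray_handle (a point): middle of the tray's D handle: level round bar 10 mm thick, 100 mm long along y, 46 mm above the bench; x level into the machine, z up; moves with the tray. It stands 52 mm before a fascia plate (20 to 56 mm up) and, tray home, 72 mm before the canopy's edge (underside 134 mm up; above 160 mm the front leans back): pinch it from above with the tool leaning to the robot, clear of the canopy
- tray_floor (a point): middle of the tray's sheet steel floor, 59 mm up the slope from its foot; axes as tray_handle's (level); moves with the tray. The floor is 118 mm long, 268 mm wide, rises into the machine at 32 degrees (0.56 rad) and has a 14 mm lip at its foot and 17 mm side walls, square to the floor. With the tray home it lies under the canopy
- block_1: finished part: pale aluminium block 40 (x) x 70 (y) x 30 (z) mm, 0.14 to 0.28 kg, with a row of small holes in its top; origin at the centre of its underside, z out of its drilled top, y its long axis. It lies on the sloping floor of the tray with its lower end at the lip and its long axis up the slope (y up the slope), so its z leans 32 degrees towards the robot
- block_2: the second finished block in the tray, same as block_1. The two blocks and the bar end lie side by side about 85 mm apart, in any order
- offcut: undrilled bar end of the same section, 40 (x) x 26 (y) x 29 (z) mm, 0.05 kg, lying in the tray against the lip beside the blocks; stays in the tray. Its origin lies on its underside's plane, 22 mm up the slope (y) from its own middle; z out of the slope
- tote: open grey plastic tote, 96 (x) x 290 (y) x 45 (z) mm with walls of 4 mm and a narrow rim, floor 4 mm thick, 0.9 kg; origin under its centre. Two cross walls, 3 mm thick with their tops 36 mm above the bench, part it into three bays in a row along y, each 88 (x) x 92 (y) mm inside
- bay_1 (a point): centre of the inner floor of the tote's empty end bay (at -y), 4 mm above the bench; axes as the tote's. A block fits with its long axis along the tote's x, which leaves 26 mm beside its 40 mm width for the fingers
- bay_2 (a point): the same for the middle bay, empty
- bay_3 (a point): the same for the end bay at +y, which already holds a finished block
- block_3: finished block, same as block_1, already lying flat in bay_3
- jar: white sample jar with blue cap, 58 mm wide, 90 mm high, standing; origin at the centre of its underside; not to be moved
- cutter: blue side cutter, 42 x 123 x 15 mm, lying; origin under its centre; not to be moved

How it is judged:
By the outcome, as a careful person would: the job done as asked, in the order asked, and still so for the second after the job is handed in, with the robot touching nothing.
It also fails if it takes over 72 s, if anything falls off the work surface, if the arm or the gripper's body presses on something with over 40 N, if the wrist force passes 120 N, or if a joint passes its speed limit or range.

### The arm

A 6-joint arm with a two-finger parallel gripper is mounted at the origin on a cart in front of the work surface, level with it; the furniture and walls round the work are solid. World frame = base frame: x ahead of the robot, y to its left, z up, the work surface at z = 0. Lengths are in mm, angles in degrees, forces in N, time in s.
With the tool pointing down it reaches from about 300 to 850 mm from the base axis. Payload 4.2 kg.
Tool frame: the origin (TCP) lies midway between the tips of the shut fingers; the grasp point (between the pads) lies 19 mm behind it; z points along the fingers, y is the line along which they close (so a half turn about z gives the same grasp; the last joint's range is limited). The gripper opens to 91 mm and grips with 3 to 60 N. Pads are 32 mm wide; open, the fingers measure 118 mm over their backs; the gripper's body (76 mm by 178 mm) begins 60 mm behind the grasp point.
Start: joints at [73.969, 18.312, 89.639, -0, 72.044, -1.146], TCP at [147.712, 555.72, 213.976] pointing down, gripper open.
Joint ranges: [-177.97, 177.97], [-48.28, 115.42], [12.27, 149.76], [-77.06, 257.06], [2.81, 150.46], [-146.56, 146.56]. Speed limits (degrees/s): [147.25, 147.25, 180, 180, 180, 180].

### API

Orientations are given as [roll, pitch, yaw] about the fixed x, y, z axes, in that order (R = Rz(yaw) Ry(pitch) Rx(roll)).
In Python, from workcell import env, cam, job_done gives the robot as it stands (env), with the cameras (cam) and the job as plain functions.
- The arm moves only by the shell command python3 drive.py [OPENING] [FORCE], which reads ROWS from standard input. ROWS is 1 to 8 rows, parted by semicolons, with the numbers parted by commas; each row has 6 numbers: dx, dy, dz in shares of the most that a row can go, 1 being 50 mm, then a rotation vector rx, ry, rz in fractions of the full range, 1 being pi rad; each row shifts and turns the commanded pose from where the row before left it, along the tool's axes as they then stand; what a row does not reach is not made up. A row lasts 1/10 s, in which the tool goes at most 50 mm and 8.59 degrees, less where a joint would pass 70% of its speed; a pose out of reach is approached as far as the arm can. OPENING is the finger opening in mm, set as the command begins (- or left out keeps the last). The fingers move at their own pace and stop on an object; FORCE is the grip in N (left out, the last holds). Time passes only in rows, so rows that do not move let the fingers close. It prints the time, the measured TCP pose, the force, the opening and the grip force at its end. Input that does not fit is refused with a message, and nothing moves.
- env.state(): the state, without advancing time (a new reading comes with each control period).
- cam.grab_frame(name): name is "side" or "top"; returns the picture (400x640x3 uint8, blue, green, red); there is no depth.
- cam.camera_model(name): a dict with "fx", "fy", "cx", "cy" (pixels), "T" (4x4, takes a point from camera to world coordinates). Camera axes: x right, y up, looking along -z (the intrinsics and any distortion apply to the point x, -y, -z); pixel columns grow to the right and rows downward; lengths in mm; the calibration is good to about 2 mm. A picture is of the moment at which its call begins. camera_model takes no time and is no camera call.
- job_done(): hands the job in; it is judged then, once.
The state is a dict: "time_s": time; "qpos": joint angles; "qvel": joint speeds; "effort": joint torques, N m; "ee_pos": TCP position; "ee_rot": TCP orientation; "force": force on the tool from outside, world axes, zero at the start; "torque": the same for the moment, N m; "gripper_width": finger opening in mm; "gripper_force": force on a finger pad.
Only numpy, scipy, OpenCV 4.12 (cv2) and the standard library are available. Lean on these libraries where they do the work, as an engineer would, in place of code of your own. Each camera call takes 0.05 s, during which the arm holds its last target. There are 200 camera calls.

## Working session

There is one attempt and no reset: what is moved stays moved. The work goes in short steps, Python scripts to look and compute and a shell command to move; the robot and the scene stay as the last step left them, time stands still between calls to the robot, and variables do not carry over. Pictures are saved under pics/ and viewed, at most 10 in all, crops included, and the job is handed in when it is done.

```bash
ls; mkdir -p pics; python3 - <<'E'
from workcell import env, cam, job_done
import cv2,numpy as np
for n in("side","top"):
    cv2.imwrite(f"pics/{n}0.png",cam.grab_frame(n)); m=cam.camera_model(n); print(n,{k:(np.round(v,3).tolist()) for k,v in m.items()})
print(env.state())
E
```

```text
drive.py
pics
workcell.py
side {'fx': 386.662, 'fy': 386.662, 'cx': 316.061, 'cy': 200.122, 'T': [[0.927, 0.21, -0.31, 241.13], [-0.375, 0.539, -0.754, -742.337], [0.009, 0.815, 0.579, 647.648], [0.0, 0.0, 0.0, 1.0]]}
top {'fx': 395.461, 'fy': 395.461, 'cx': 317.474, 'cy': 196.928, 'T': [[0.27, 0.936, -0.227, 372.521], [-0.963, 0.261, -0.068, -75.594], [-0.004, 0.237, 0.971, 1022.256], [0.0, 0.0, 0.0, 1.0]]}
{'time_s': 0.1, 'qpos': array([ 7.39679769e+01,  1.83489684e+01,  8.96994829e+01, -1.15762106e-03,
        7.20420355e+01, -1.14606769e+00]), 'qvel': array([-0.07478917, -0.07158273, -0.16516429, -0.00613782, -0.02491947,
        0.04031521]), 'effort': array([ 9.28469526e-04, -4.13331342e+01, -2.32509685e+01,  7.30613549e-02,
        4.22329945e-02, -5.97899952e-05]), 'ee_pos': array([147.60049119, 555.27735962, 213.19395593]), 'ee_rot': array([-1.79909509e+02, -7.09415129e-04,  1.65114402e+02]), 'force': array([ 0.56970755, -0.24012327,  0.1229953 ]), 'torque': array([0.03512804, 0.02452338, 0.01505946]), 'gripper_force': 0.0, 'gripper_width': 91.46593108314735}
```

View pics/side0.png

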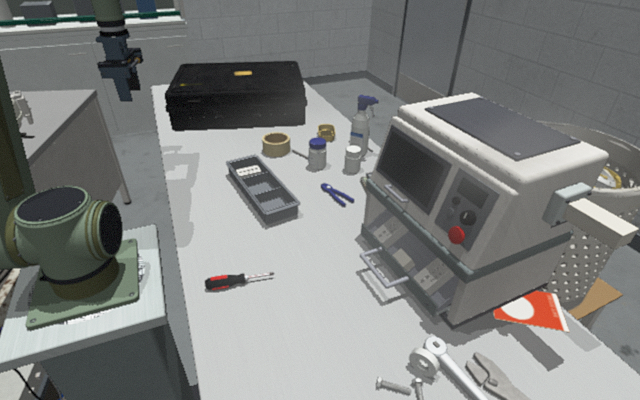

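View pics/top0.png

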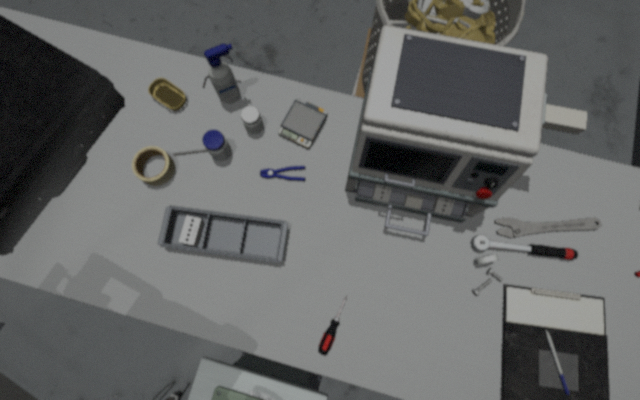

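Side view: the tray handle is near (380,278), with the three parts behind it. Top view: handle near (407,230), tote spanning about (160–288, 207–265) with its block at (190,230), jar (213,143), cutter (283,173). The next picture enlarges the tray area.

```bash
cat > h.py <<'E'
from workcell import env, cam, job_done
import cv2,numpy as np
from scipy.spatial.transform import Rotation as R
def ray(n,u,v):
    m=cam.camera_model(n);T=np.array(m["T"])
    d=T[:3,:3]@np.array([(u-m["cx"])/m["fx"],-(v-m["cy"])/m["fy"],-1]);return T[:3,3],d/np.linalg.norm(d)
def onz(n,u,v,z):
    o,d=ray(n,u,v);return o+d*(z-o[2])/d[2]
def two(a,b):
    (o,d),(p,e)=ray("side",*a),ray("top",*b)
    s,t=np.linalg.lstsq(np.c_[d,-e],p-o,rcond=None)[0];x,y=o+s*d,p+t*e
    return (x+y)/2,np.linalg.norm(x-y)
def pix(n,P):
    m=cam.camera_model(n);T=np.array(m["T"]);q=T[:3,:3].T@(np.array(P,float)-T[:3,3])
    return np.array([m["cx"]+m["fx"]*q[0]/-q[2],m["cy"]-m["fy"]*q[1]/-q[2]])
def tcp():
    s=env.state();return s["ee_pos"],R.from_euler("xyz",s["ee_rot"],degrees=True)
def to(P,rpy):
    "tool-axes shift and rotation vector to reach pose; translation in present axes"
    p,r=tcp();t=R.from_euler("xyz",rpy,degrees=True)
    print("shift",np.round(r.inv().apply(np.array(P)-p),1),"rotvec",np.round((r.inv()*t).as_rotvec(degrees=True),2))
E
python3 - <<'E'
from h import *
s=cv2.imread("pics/side0.png");t=cv2.imread("pics/top0.png")
f=lambda i:cv2.resize(i,None,fx=4,fy=4,interpolation=cv2.INTER_CUBIC)
cv2.imwrite("pics/c1.png",np.vstack([f(t[175:245,330:530]),f(s[222:302,340:540])]))
cv2.imwrite("pics/c2.png",f(t[195:275,140:310]))
E
```

```text
(no output)
```

View pics/c1.png

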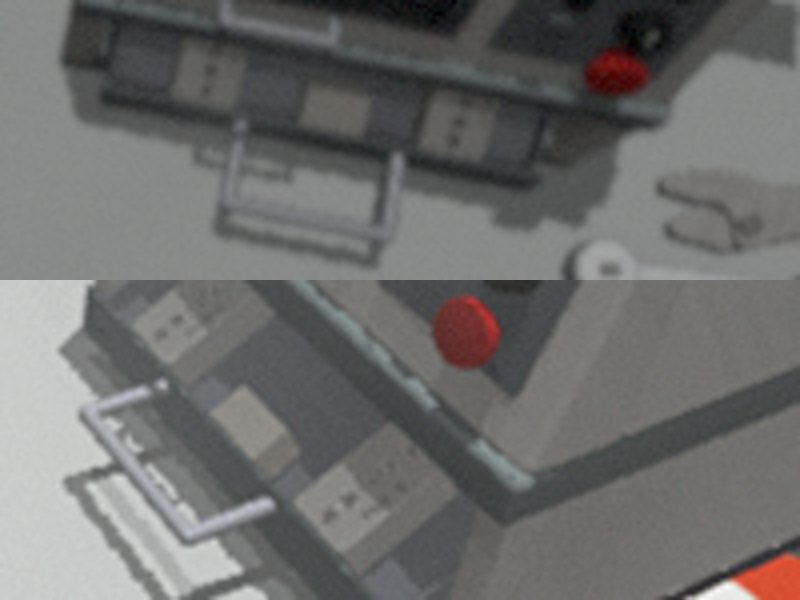

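View pics/c2.png

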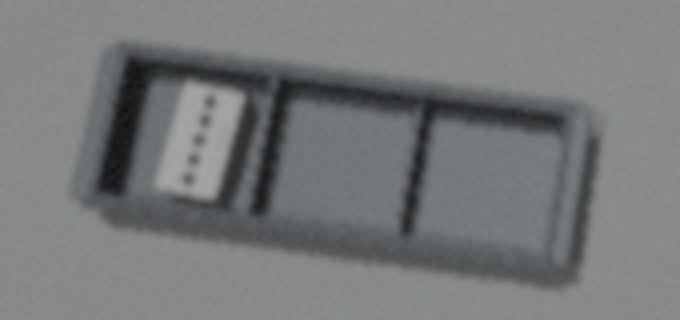

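Tray crops: the handle bar's ends are at about top (387,226.8) and (425.8,233.8), and side (362,254.5) and (387.5,285.8). The offcut is in the middle, with drilled blocks on either side. Tote rim corners in the top view are roughly (168,206), (289,221), (284,262) and (160,245). The block is in the left bay, so the two right-hand bays are empty.

```bash
python3 - <<'E'
from h import *
np.set_printoptions(precision=1,suppress=True)
A=onz("top",387,226.8,46);B=onz("top",425.8,233.8,46);print("handle top",A,B,np.linalg.norm(A-B))
a=onz("side",362,254.5,46);b=onz("side",387.5,285.8,46);print("side",a,b)
print(two((362,254.5),(387,226.8)),two((387.5,285.8),(425.8,233.8)))
d=A-B;print("machine y axis dir deg",np.degrees(np.arctan2(d[1],d[0])))
q=np.array([[115,42],[597,105],[575,268],[80,198]])/4+[140,195]
P=np.array([onz("top",*x,45) for x in q]);print(P,np.linalg.norm(P-np.roll(P,-1,0),axis=1),P.mean(0))
# bays: inner floor corners, dividers' tops
for n,x in dict(divA_t=(280,85),divA_b=(262,215),divB_t=(427,103),divB_b=(408,232)).items(): print(n,onz("top",x[0]/4+140,x[1]/4+195,36))
x=np.array([[185,80],[247,95],[215,203],[155,187]])/4+[140,195];Q=np.array([onz("top",*k,34) for k in x]);print("b3",Q,Q.mean(0))
E
```

```text
handle top [ 573.5 -194.8   46. ] [ 582.3 -291.5   46. ] 97.09167000185685
side [ 580.7 -191.7   46. ] [ 586.5 -293.5   46. ]
(array([ 575.4, -195.2,   50.2]), np.float64(5.667368075637092)) (array([ 584.7, -292.6,   45.1]), np.float64(4.424451537763342))
machine y axis dir deg 95.19771724358365
[[478.1 350.   45. ]
 [521.5  44.2  45. ]
 [421.   28.2  45. ]
 [379.4 335.7  45. ]] [308.9 101.8 310.3  99.7] [450.  189.5  45. ]
divA_t [481.  242.9  36. ]
divA_b [400.2 226.3  36. ]
divB_t [495.2 149.3  36. ]
divB_b [414.7 135.4  36. ]
b3 [[468.  302.9  34. ]
 [469.5 261.6  34. ]
 [399.4 257.8  34. ]
 [398.7 297.5  34. ]] [433.9 280.   34. ]
```

```bash
python3 - <<'E'
from h import *
np.set_printoptions(precision=1,suppress=True)
s=cv2.imread("pics/side0.png").astype(int);t=cv2.imread("pics/top0.png").astype(int)
print("top bar",t[222:240,405].tolist());print("side bar",s[262:282,372].tolist())
print("top tote col 250",t[200:270:3,250].tolist());print("bench",t[300,250],s[350,250],"side tote row195",s[195,225:300:4].tolist())
E
```

```text
top bar [[136, 138, 137], [137, 136, 135], [136, 138, 135], [138, 139, 136], [134, 135, 133], [129, 128, 126], [129, 125, 122], [126, 120, 119], [115, 113, 112], [115, 113, 112], [125, 126, 126], [125, 126, 126], [115, 116, 116], [100, 102, 99], [89, 91, 86], [93, 93, 93], [112, 113, 111], [126, 125, 123]]
side bar [[187, 189, 186], [186, 187, 186], [162, 160, 158], [168, 162, 161], [185, 178, 175], [185, 178, 176], [173, 167, 165], [153, 147, 147], [128, 125, 122], [128, 126, 124], [156, 156, 156], [189, 189, 187], [204, 205, 203], [202, 205, 202], [200, 201, 199], [194, 196, 193], [179, 182, 178], [173, 173, 170], [172, 174, 169], [175, 178, 176]]
top tote col 250 [[135, 136, 136], [139, 138, 137], [138, 139, 137], [137, 139, 136], [138, 139, 137], [125, 125, 124], [90, 87, 85], [44, 42, 45], [83, 83, 79], [120, 120, 118], [122, 120, 116], [124, 120, 118], [123, 121, 117], [123, 122, 120], [125, 124, 120], [122, 118, 116], [124, 121, 118], [124, 121, 117], [106, 104, 101], [95, 93, 89], [85, 83, 83], [117, 118, 117], [139, 140, 137], [138, 138, 136]]
bench [135 138 136] [204 206 203] side tote row195 [[205, 207, 205], [202, 207, 205], [202, 203, 199], [206, 207, 205], [123, 122, 121], [76, 74, 74], [94, 88, 86], [135, 132, 127], [77, 75, 75], [76, 76, 74], [77, 76, 74], [80, 79, 76], [75, 75, 71], [80, 78, 78], [81, 79, 78], [79, 79, 77], [77, 76, 75], [149, 146, 143], [203, 204, 202]]
```

```bash
python3 - <<'E'
from h import *
np.set_printoptions(precision=1,suppress=True)
s=cv2.imread("pics/side0.png");t=cv2.imread("pics/top0.png")
def bar(im,n,cols,l0):
    g=cv2.GaussianBlur(im.astype(np.float32),(3,3),0.8);w=np.clip(g[...,0]-g[...,2]-2.5,0,None)
    pts=[]
    for c in cols:
        r0=np.interp(c,*l0);r=np.arange(int(r0)-5,int(r0)+6);k=w[r,c];pts.append((c,(r*k).sum()/k.sum()))
    p=np.polyfit(*np.array(pts).T,1);print(n,p,np.std(np.polyval(p,np.array(pts)[:,0])-np.array(pts)[:,1]));return p
pt=bar(t,"top",range(393,420),((386.5,425.4),(226.5,233.5)))
ps=bar(s,"side",range(366,384),((361.6,387.1),(254.1,285.4)))
for c in(386.6,406,425.4):
    print("top",onz("top",c,np.polyval(pt,c),46))
for c in(361.6,374,387.1): print("side",onz("side",c,np.polyval(ps,c),46))
# tote silhouettes (dark vs bench) 
for n,im,box,lo in(("top",t,(150,195,310,275),131),("side",s,(215,145,310,235),175)):
    x,y,X,Y=box;m=(im[...,1]<lo).astype(np.uint8)*255;M=np.zeros_like(m);M[y:Y,x:X]=m[y:Y,x:X]
    c=max(cv2.findContours(M,0,1)[0],key=cv2.contourArea);h=cv2.convexHull(c)
    a=cv2.approxPolyDP(h,4,True)[:,0];print(n,cv2.contourArea(h),a.tolist(),[onz(n,*q,45)[:2] for q in a])
E
```

```text
top [  0.2 141.4] 0.14142449215730882
side [   1.2 -195.7] 0.25720160867402475
top [ 577.7 -192.8   46. ]
top [ 580.4 -241.7   46. ]
top [ 583.  -290.3   46. ]
side [ 580.2 -190.8   46. ]
side [ 582.9 -243.2   46. ]
side [ 585.4 -293.7   46. ]
top 6265.0 [[165, 207], [285, 220], [291, 225], [285, 265], [170, 253], [157, 244]] [array([471.9, 357.8]), array([521.7,  55.3]), array([513.6,  37.2]), array([414.9,  23.1]), array([366.5, 304.4]), array([378.6, 343.3])]
side 3261.5 [[226, 161], [258, 156], [299, 201], [298, 218], [262, 227], [226, 178]] [array([380.9, 341. ]), array([482.4, 336.3]), array([520. ,  55.6]), array([492.4, -13. ]), array([398.3, -14.6]), array([361.1, 241.5])]
```

```bash
cat >> h.py <<'E'
YAW=3.0
c,s_=np.cos(np.radians(YAW)),np.sin(np.radians(YAW))
MX,MY,MZ=np.array([c,s_,0]),np.array([-s_,c,0]),np.array([0,0,1.])
H0=np.array([581.5,-242.3,46])
def hand(lean=30):
    a=np.radians(lean);return np.c_[MY,np.cos(a)*MX+np.sin(a)*MZ,np.sin(a)*MX-np.cos(a)*MZ]
def goR(P,M):
    p,r=tcp();t=R.from_matrix(M);e=(r.inv()*t).as_rotvec(degrees=True)
    print("tcp",np.round(p,1),"shift",np.round(r.inv().apply(np.array(P)-p),1),"rot",np.round(e,2),np.round(np.linalg.norm(e),1))
E
python3 -c "
from h import *
M=hand();F=H0+13*M[:,2];print(F);goR(F-120*M[:,2],M)"
```

```text
[ 587.99109198 -241.95981628   34.74166975]
tcp [147.6 555.3 213.2] shift [-573.3 -675.7   75.6] rot [-25.98 -18.8   70.39] 77.3
```

Units first: shifts go in shares of 50 mm and turns go in shares of pi rad. So -38 mm is -0.76, -31 mm is -0.62.

```bash
echo '-0.62,-0.76,0,0,0,0;-0.62,-0.76,0,0,0,0;-0.62,-0.76,0,0,0,0;-0.62,-0.76,0,0,0,0;-0.62,-0.76,0,0,0,0;-0.62,-0.76,0,0,0,0;-0.62,-0.76,0,0,0,0;-0.62,-0.76,0,0,0,0' | python3 drive.py 42; echo '-0.62,-0.76,0,0,0,0;-0.62,-0.76,0,0,0,0;-0.62,-0.76,0,0,0,0;-0.62,-0.76,0,0,0,0;-0.62,-0.76,0,0,0,0;-0.62,-0.76,0,0,0,0;-0.62,-0.76,0,0,0,0;-0.62,-0.76,0,0,0,0' | python3 drive.py; python3 -c "
from h import *
M=hand();F=H0+13*M[:,2];goR(F-120*M[:,2],M)"
```

```text
time_s: 0.9
ee_pos: [309.4, 196.3, 213.9]
ee_rot: [180.0, 0.0, 165.2]
force: [1.4, 0.0, 0.1]
gripper_width: 42.0
gripper_force: 0.0
time_s: 1.7
ee_pos: [471.0, -161.4, 213.6]
ee_rot: [180.0, -0.0, 165.1]
force: [0.8, 0.6, 0.0]
gripper_width: 42.0
gripper_force: 0.0
tcp [ 471.  -161.4  213.6] shift [-76.7 -66.2  74.9] rot [-25.9  -18.88  70.31] 77.3
```

To row units: 7.6 degrees / 180 = 0.0422.

```bash
echo '0,0,0,-0.0156,-0.0111,0.0422;0,0,0,-0.0156,-0.0111,0.0422;0,0,0,-0.0156,-0.0111,0.0422;0,0,0,-0.0156,-0.0111,0.0422;0,0,0,-0.0156,-0.0111,0.0422;0,0,0,-0.0156,-0.0111,0.0422;0,0,0,-0.0156,-0.0111,0.0422;0,0,0,-0.0156,-0.0111,0.0422' | python3 drive.py;python3 -c "
from h import *
M=hand();F=H0+13*M[:,2];goR(F-120*M[:,2],M)"
```

```text
time_s: 2.5
ee_pos: [470.5, -159.5, 213.6]
ee_rot: [153.8, 1.9, 102.4]
force: [-0.6, -0.1, 0.0]
gripper_width: 42.2
gripper_force: 0.0
tcp [ 470.5 -159.5  213.6] shift [-93.4  -0.5  86.8] rot [-3.59 -2.73  9.16] 10.2
```

To row units: -31 mm is -0.62, -29 mm is -0.58, 4.6 degrees / 180 = 0.0256.

```bash
echo '-0.62,0,0.58,-0.01,-0.0078,0.0256;-0.62,0.04,0.58,-0.01,-0.0078,0.0256;-0.58,0.08,0.58,0,0,0;0,0,0,0,0,0;0,0,0,0,0,0' | python3 drive.py;python3 -c "
from h import *
M=hand();F=H0+13*M[:,2];goR(F-50*M[:,2],M)
S=cam.grab_frame('side');T=cam.grab_frame('top')
f=lambda i:cv2.resize(i,None,fx=3,fy=3,interpolation=cv2.INTER_CUBIC)
cv2.imwrite('pics/c3.png',np.hstack([f(S[170:320,310:440]),f(T[170:320,340:470])]))"
```

```text
time_s: 3.0
ee_pos: [529.2, -244.5, 140.7]
ee_rot: [150.2, 0.0, 93.3]
force: [-0.1, -0.3, 0.2]
gripper_width: 41.9
gripper_force: 0.0
tcp [ 529.2 -244.5  140.7] shift [-0.6 -1.7 71.2] rot [-0.18 -0.1   0.25] 0.3
```

View pics/c3.png

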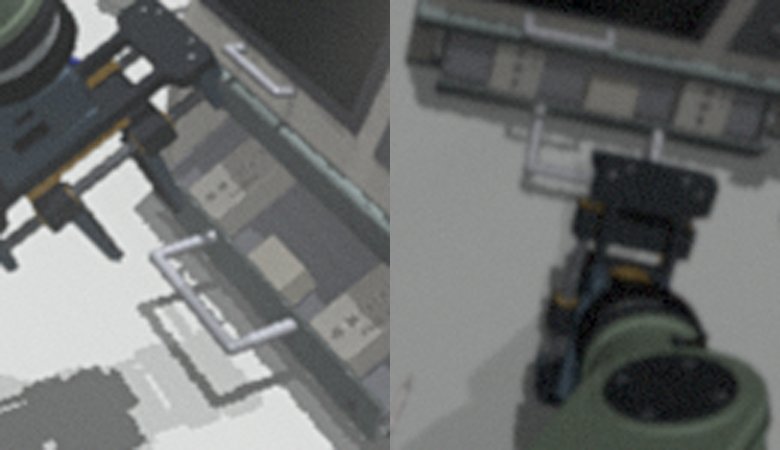

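The fingers straddle the bar's line (bar at crop (195,305) in the side view), the tool leans back towards the robot, and the body is clear of the canopy.

To row units: 25 mm is 0.5, 20 mm is 0.4.

```bash
echo '0,0,0.5,0,0,0;0,-0.02,0.5,0,0,0;0,-0.02,0.4,0,0,0;0,0,0.3,0,0,0;0,0,0.3,0,0,0;0,0,0.24,0,0,0;0,0,0.18,0,0,0;0,0,0,0,0,0' | python3 drive.py && echo '0,0,0,0,0,0;0,0,0,0,0,0;0,0,0,0,0,0;0,0,0,0,0,0;0,0,0,0,0,0' | python3 drive.py 0 25;python3 -c "
from h import *
M=hand();p,r=tcp();goR(p-MX*90,r.as_matrix())"
```

```text
time_s: 3.9
ee_pos: [588.3, -240.5, 36.5]
ee_rot: [150.0, 0.1, 93.4]
force: [-0.2, 0.6, 0.7]
gripper_width: 42.0
gripper_force: 0.0
time_s: 4.4
ee_pos: [586.0, -241.6, 35.2]
ee_rot: [150.2, 0.2, 93.3]
force: [-8.4, -2.6, 1.1]
gripper_width: 9.4
gripper_force: 25.0
tcp [ 586.  -241.6   35.2] shift [  0.5 -78.1 -44.7] rot [ 0. -0. -0.] 0.0
```

To row units: -13 mm is -0.26, -7.5 mm is -0.15.

```bash
echo '0,-0.14,-0.08,0,0,0;0,-0.26,-0.15,0,0,0;0,-0.26,-0.15,0,0,0;0,-0.26,-0.15,0,0,0;0,-0.26,-0.15,0,0,0;0,-0.22,-0.126,0,0,0;0,-0.16,-0.092,0,0,0;0,-0.06,-0.034,0,0,0' | python3 drive.py && echo '0,0,0,0,0,0;0,0,0,0,0,0' | python3 drive.py
```

```text
time_s: 5.2
ee_pos: [495.7, -247.1, 35.9]
ee_rot: [150.0, 0.1, 93.2]
force: [25.0, 0.9, -22.4]
gripper_width: 9.3
gripper_force: 25.0
time_s: 5.4
ee_pos: [495.8, -247.1, 35.9]
ee_rot: [150.0, 0.1, 93.3]
force: [9.7, -0.4, -12.1]
gripper_width: 9.6
gripper_force: 25.0
```

To row units: -45 mm is -0.9, -40 mm is -0.8.

```bash
echo '0,0,0,0,0,0;0,0,0,0,0,0;0,0,-0.4,0,0,0;0,0,-0.8,0,0,0;0,0,-0.9,0,0,0;0,0,-0.9,0,0,0;0.7,0,-0.6,0,0,0;0.9,0,0,0,0,0' | python3 drive.py 42;  echo '0.96,0,0,0,0,0;0.96,0,0,0,0,0;0.96,0,0,0,0,0;0,0,0,0,0,0;0,0,0,0,0,0' | python3 drive.py 75; python3 - <<'E'
from h import *
S=cam.grab_frame('side');T=cam.grab_frame('top')
cv2.imwrite('pics/s4.png',S);cv2.imwrite('pics/t4.png',T)
f=lambda i:cv2.resize(i,None,fx=4,fy=4,interpolation=cv2.INTER_CUBIC)
cv2.imwrite('pics/c4.png',np.vstack([f(T[175:255,330:500]),f(S[225:295,320:490])]))
E
```

```text
time_s: 6.2
ee_pos: [401.2, -174.1, 196.5]
ee_rot: [149.6, 0.5, 93.0]
force: [0.9, -0.0, -0.4]
gripper_width: 41.7
gripper_force: 0.0
time_s: 6.7
ee_pos: [393.1, -40.1, 191.5]
ee_rot: [150.2, 0.2, 93.5]
force: [0.2, 0.4, 0.3]
gripper_width: 74.7
gripper_force: 0.0
```

View pics/c4.png

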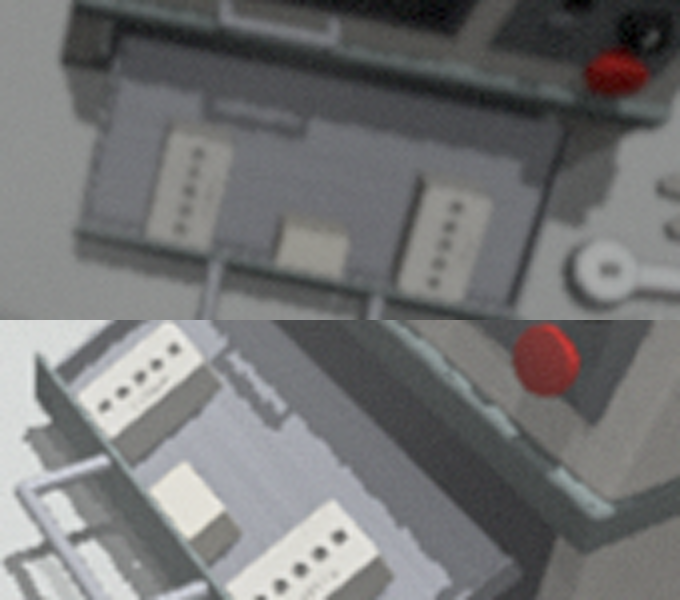

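Tray is out. The hole rows are visible in both views: left block's middle hole at about top (377,223) and side (355,239), right block's at top (441,236) and side (395,286). The offcut lies between them.

```bash
python3 - <<'E'
from h import *
np.set_printoptions(precision=1,suppress=True)
ft=lambda x,y:(x/4+330-.375,y/4+175-.375)
fs=lambda x,y:(x/4+320-.375,(y-320)/4+225-.375)
H=H0-90*MX
for n,(t,s) in dict(Alo=((180,230),(105,407)),Amid=((188.4,191.8),(139.6,377.2)),Ahi=((199,154),(175,349)),
  Rlo=((434,282),(260,598)),Rmid=((444.8,244.4),(300,566.4)),Rhi=((457,207),(340,536))).items():
    P,e=two(fs(*s),ft(*t));d=P-H;print(n,P,"gap",e,"machine frame",d@MX,d@MY,d@MZ)
E
```

```text
Alo [ 550.6 -167.2   59.6] gap 1.7754242623390173 machine frame 63.062977122887986 76.56763237296474 13.565989161414052
Amid [ 572.2 -165.3   73.2] gap 1.848193683000737 machine frame 84.75191506987987 77.3360985068426 27.248329802621072
Ahi [ 593.6 -164.8   86.9] gap 2.0147233855400426 machine frame 106.12164297707312 76.75530113354476 40.898800831964365
Rlo [ 560.2 -322.4   62.6] gap 0.9586585242531321 machine frame 64.51674523486376 -78.91077400761307 16.598520344437304
Rmid [ 581.8 -321.    74.8] gap 1.0300981999700685 machine frame 86.16114254825355 -78.64716396117578 28.805331573008857
Rhi [ 603.  -320.4   87.1] gap 0.9301173715238724 machine frame 107.41767141926863 -79.10544084184119 41.10962770010951
```

```bash
cat >> h.py <<'E'
A_=np.array([572.2,-165.3,73.2]);B_=np.array([581.8,-321,74.8])
def blk(lean=32,yaw=YAW):
    a,b=np.radians([lean,yaw]);mx=np.array([np.cos(b),np.sin(b),0]);my=np.array([-np.sin(b),np.cos(b),0])
    return np.c_[np.cos(a)*mx+np.sin(a)*MZ,-my,np.sin(a)*mx-np.cos(a)*MZ]
E
python3 -c "
from h import *
M=blk();F=A_+23*M[:,2];print(F);goR(F-120*M[:,2],M)"
```

```text
[ 584.37143965 -164.66212188   53.69489379]
tcp [393.5 -42.1 191.3] shift [-132.6   86.3   91.3] rot [-1.66  1.79 90.24] 90.3
```

To row units: 8.5 degrees / 180 = 0.0472.

```bash
echo '0,0,0,0,0,0.0472;0,0,0,0,0,0.0472;0,0,0,0,0,0.0472;0,0,0,0,0,0.0472;0,0,0,0,0,0.0472;0,0,0,0,0,0.0472;0,0,0,0,0,0.0472;0,0,0,0,0,0.0472' | python3 drive.py 62;echo '0,0,0,0,0,0.0472;0,0,0,0,0,0.0472;0,0,0,0,0,0.0289;0,0,0,0,0,0' | python3 drive.py ;python3 -c "
from h import *
M=blk();F=A_+23*M[:,2];goR(F-120*M[:,2],M)"
```

```text
time_s: 7.6
ee_pos: [393.4, -43.5, 190.9]
ee_rot: [167.9, -27.4, 27.6]
force: [-0.0, -0.3, -0.5]
gripper_width: 61.9
gripper_force: 0.0
time_s: 8.0
ee_pos: [393.4, -43.3, 190.9]
ee_rot: [179.9, -29.7, 2.9]
force: [-0.4, 0.2, 0.4]
gripper_width: 62.2
gripper_force: 0.0
tcp [393.4 -43.3 190.9] shift [ 87.5 130.8  91. ] rot [ 0.15  2.26 -0.11] 2.3
```

To row units: 33 mm is 0.66, 23 mm is 0.46, 2.3 degrees / 180 = 0.0128.

```bash
echo '0.44,0.66,0.46,0,0.0128,0;0.44,0.66,0.46,0,0,0;0.44,0.66,0.46,0,0,0;0.44,0.66,0.46,0,0,0;0,0,0,0,0,0;0,0,0,0,0,0' | python3 drive.py;python3 -c "
from h import *
M=blk();F=A_+23*M[:,2];goR(F,M)"
```

```text
time_s: 8.6
ee_pos: [519.1, -163.3, 158.0]
ee_rot: [-180.0, -31.6, 3.0]
force: [-0.8, -0.4, -0.0]
gripper_width: 61.9
gripper_force: 0.0
tcp [ 519.1 -163.3  158. ] shift [  0.7   4.9 123. ] rot [-0.06  0.36  0.02] 0.4
```

To row units: 25 mm is 0.5, 18 mm is 0.36, 0.3 degrees / 180 = 0.0017.

```bash
echo '0,0.04,0.5,0,0.0017,0;0,0.04,0.5,0,0,0;0.014,0.02,0.5,0,0,0;0,0,0.36,0,0,0;0,0,0.28,0,0,0;0,0,0.18,0,0,0;0,0,0.14,0,0,0;0,0,0,0,0,0' | python3 drive.py; echo '0,0,0,0,0,0;0,0,0,0,0,0;0,0,0,0,0,0;0,0,0,0,0,0;0,0,0,0,0,0' | python3 drive.py 0 35; python3 -c "
from h import *
M=blk();F=A_+23*M[:,2];goR(F,M)"
```

```text
time_s: 9.4
ee_pos: [584.3, -162.4, 55.0]
ee_rot: [-180.0, -32.0, 3.2]
force: [-1.2, 0.3, 0.2]
gripper_width: 61.8
gripper_force: 0.0
time_s: 9.9
ee_pos: [585.6, -163.6, 56.1]
ee_rot: [179.9, -32.1, 3.2]
force: [-2.4, -3.1, 4.7]
gripper_width: 39.6
gripper_force: 35.0
tcp [ 585.6 -163.6   56.1] shift [-2.4  1.   1.3] rot [ 0.01 -0.14  0.13] 0.2
```

Block is gripped (39.6 mm). I'll lift it and refine the tote pose from the rim's clean +x and +y silhouettes.

To row units: -45 mm is -0.9, -40 mm is -0.8.

```bash
echo '0,0,-0.16,0,0,0;0,0,-0.4,0,0,0;0,0,-0.8,0,0,0;0,0,-0.9,0,0,0;-0.4,0,-0.8,0,0,0;0,0,0,0,0,0' | python3 drive.py; python3 - <<'E'
from h import *
from scipy.ndimage import map_coordinates as mc
np.set_printoptions(precision=1,suppress=True)
im={"side":cv2.imread("pics/side0.png")[...,1].astype(float),"top":cv2.imread("pics/top0.png")[...,1].astype(float)}
C=np.array([450,189,45.]);th=np.radians(8.2);tx=np.array([np.cos(th),np.sin(th),0]);ty=np.array([-np.sin(th),np.cos(th),0])
def edge(n,base,dirn,rng):
    ss=np.arange(*rng,.5);q=np.array([pix(n,C+base+s*dirn) for s in ss]);v=mc(im[n],[q[:,1],q[:,0]],order=1)
    b=np.median(v[:20]);i=np.argmax(v<b-25) ;j=i-1
    return ss[j]+(v[j]-(b-25))/(v[j]-v[i])*.5*-1*1
for n in im:
    k=np.arange(-110,120,20);e=np.array([edge(n,kk*ty,-tx*-1,(85,20,-.5)) if 0 else None for kk in k]) if 0 else None
    def ed(base,d,hi,lo):
        ss=np.arange(hi,lo,-.5);q=np.array([pix(n,C+base+s*d) for s in ss]);v=mc(im[n],[q[:,1],q[:,0]],order=1)
        b=np.median(v[:20]);m=v[:60].min();h=(b+min(m,b-30))/2 if 0 else b-(20 if n=="top" else 50);i=np.argmax(v<h);return ss[i]+.5*(h-v[i])/(v[i-1]-v[i])
    e=np.array([ed(kk*ty,tx,80,25) for kk in k]);print(n,"+x edge",e,"fit",np.polyfit(k,e,1))
    k2=np.arange(-36,37,12);e=np.array([ed(kk*tx,ty,180,120) for kk in k2]);print(n,"+y edge",e,"fit",np.polyfit(k2,e,1))
E
```

```text
time_s: 10.5
ee_pos: [484.6, -167.7, 176.5]
ee_rot: [179.9, -32.2, 3.2]
force: [0.9, -0.1, -2.4]
gripper_width: 39.6
gripper_force: 35.0
side +x edge [49.9 49.  49.1 50.  50.1 49.6 49.5 50.4 50.9 50.5 49.9 50.4] fit [ 0. 50.]
side +y edge [156.7 156.3 156.9 156.5 156.3 157.3 158.7] fit [  0.  156.9]Traceback (most recent call last):
  File "<stdin>", line 15, in <module>
  File "<stdin>", line 13, in ed
  File "h.py", line 14, in pix
    m=cam.camera_model(n);T=np.array(m["T"]);q=T[:3,:3].T@(np.array(P,float)-T[:3,3])
ValueError: time passes only in moves, steps and waits
```

```bash
sed -i '4i from functools import lru_cache\n@lru_cache\ndef cam(n): return cam.camera_model(n)' h.py; sed -i 's/m=cam.camera_model(n);/m=cam(n);/' h.py; python3 - <<'E'
from h import *
from scipy.ndimage import map_coordinates as mc
np.set_printoptions(precision=1,suppress=True)
C=np.array([450,189,45.]);th=np.radians(8.2);tx=np.array([np.cos(th),np.sin(th),0]);ty=np.array([-np.sin(th),np.cos(th),0])
im={"side":cv2.imread("pics/side0.png")[...,1].astype(float),"top":cv2.imread("pics/top0.png")[...,1].astype(float)}
def prof(n,base,d,ss,z):
    q=np.array([pix(n,C+base+s*d-[0,0,45-z]) for s in ss]);return mc(im[n],[q[:,1],q[:,0]],order=1)
n="top"
def ed(base,d,hi,lo):
    ss=np.arange(hi,lo,-.5);v=prof(n,base,d,ss,45);b=np.median(v[:20]);h=b-20;i=np.argmax(v<h);return ss[i]+.5*(h-v[i])/(v[i-1]-v[i])
k=np.arange(-110,120,20);e=np.array([ed(a*ty,tx,80,25) for a in k]);print("+x",e,np.polyfit(k,e,1))
k=np.arange(-36,37,12);e=np.array([ed(a*tx,ty,180,120) for a in k]);print("+y",e,np.polyfit(k,e,1))
ss=np.arange(-180,181,4)
v=np.mean([prof(n,a*tx,ty,ss,36) for a in(-20,-10,0,10,20)],0);print("along y z36",list(zip(ss.tolist(),v.astype(int).tolist())))
ss=np.arange(-70,71,2);v=np.mean([prof(n,a*ty,tx,ss,45) for a in(-110,-90,-70,-10,0,10)],0);print("along x z45",list(zip(ss.tolist(),v.astype(int).tolist())))
E
```

```text
+x [51.1 51.4 51.9 52.3 52.  52.1 52.4 52.7 52.4 52.  52.5 52.6] [ 0.  52.1]
+y [163.  162.3 161.6 162.  162.5 162.1 161.8] [ -0.  162.2]
along y z36 [(-180, 138), (-176, 138), (-172, 138), (-168, 138), (-164, 138), (-160, 131), (-156, 98), (-152, 71), (-148, 94), (-144, 117), (-140, 114), (-136, 100), (-132, 113), (-128, 122), (-124, 123), (-120, 122), (-116, 123), (-112, 122), (-108, 122), (-104, 122), (-100, 121), (-96, 122), (-92, 121), (-88, 121), (-84, 121), (-80, 121), (-76, 121), (-72, 121), (-68, 121), (-64, 120), (-60, 120), (-56, 118), (-52, 101), (-48, 58), (-44, 49), (-40, 93), (-36, 115), (-32, 119), (-28, 118), (-24, 119), (-20, 119), (-16, 118), (-12, 118), (-8, 118), (-4, 117), (0, 117), (4, 118), (8, 118), (12, 118), (16, 118), (20, 117), (24, 117), (28, 117), (32, 116), (36, 114), (40, 96), (44, 58), (48, 35), (52, 61), (56, 100), (60, 92), (64, 57), (68, 54), (72, 94), (76, 145), (80, 159), (84, 160), (88, 152), (92, 127), (96, 135), (100, 157), (104, 162), (108, 161), (112, 147), (116, 122), (120, 114), (124, 113), (128, 108), (132, 84), (136, 42), (140, 28), (14
[... 215 characters left out ...]
3), (-54, 86), (-52, 90), (-50, 93), (-48, 96), (-46, 100), (-44, 103), (-42, 108), (-40, 114), (-38, 117), (-36, 119), (-34, 119), (-32, 119), (-30, 119), (-28, 119), (-26, 119), (-24, 119), (-22, 120), (-20, 120), (-18, 120), (-16, 119), (-14, 120), (-12, 120), (-10, 120), (-8, 119), (-6, 120), (-4, 120), (-2, 119), (0, 119), (2, 120), (4, 120), (6, 120), (8, 120), (10, 120), (12, 119), (14, 120), (16, 120), (18, 120), (20, 120), (22, 119), (24, 119), (26, 115), (28, 105), (30, 91), (32, 74), (34, 63), (36, 54), (38, 49), (40, 49), (42, 63), (44, 78), (46, 90), (48, 98), (50, 107), (52, 119), (54, 129), (56, 135), (58, 138), (60, 138), (62, 138), (64, 138), (66, 138), (68, 138), (70, 138)]
```

```bash
python3 - <<'E'
from h import *
C=np.array([449.5,195,0.]);th=np.radians(8.);tx=np.array([np.cos(th),np.sin(th),0]);ty=np.array([-np.sin(th),np.cos(th),0])
pts=[(sx*48,sy*145,45) for sx in(-1,1) for sy in(-1,1)]+[(sx*44,sy*47.5,36) for sx in(-1,1) for sy in(-1,1)]+[(sx*44,y,4) for sx in(-1,1) for y in(-141,-49)]
o=[]
for n,(x,y,w,h),f in(("top",(150,195,150,75),5),("side",(215,148,100,60),5)):
    i=cv2.resize(cv2.imread(f"pics/{n}0.png")[y:y+h,x:x+w],None,fx=f,fy=f,interpolation=cv2.INTER_CUBIC);i=np.clip(i*1.3,0,255).astype(np.uint8)
    for k,p in enumerate(pts):
        q=(pix(n,C+p[0]*tx+p[1]*ty+[0,0,p[2]])-[x,y]+.5)*f;cv2.circle(i,tuple(int(a) for a in q),2,[(0,0,255),(0,255,0),(255,0,255)][k//4],-1)
    o.append(i)
w=750;o[1]=np.pad(o[1][:225 if 0 else 300],((0,0),(0,w-o[1].shape[1]),(0,0)))
z=np.vstack([o[0][:300],o[1][:300]]) ;cv2.imwrite("pics/c5.png",z)
E
```

```text
(no output)
```

View pics/c5.png

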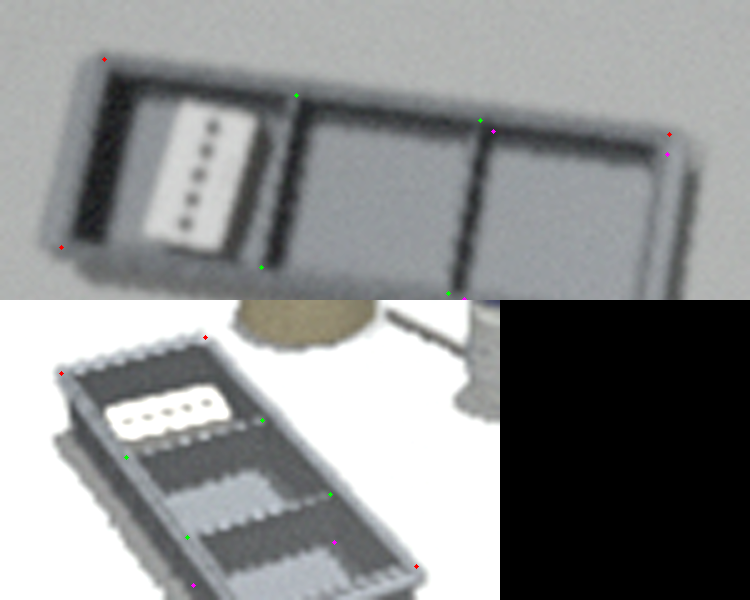

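Tote centre (449.5,195) with yaw 8° fits: the projected divider ends (green) fall on the dividers in both views, and the rim overhangs evenly.

To row units: -8 degrees / 180 = -0.0444.

```bash
cat >> h.py <<'E'
TX=np.array([np.cos(np.radians(8)),np.sin(np.radians(8)),0]);TY=np.array([-TX[1],TX[0],0])
BAY2=np.array([449.5,195,4]);BAY1=BAY2-95*TY
E
echo '0,0,0,0,-0.0444,0;0,0,0,0,-0.0444,0;0,0,0,0,-0.0444,0;0,0,0,0,-0.0444,0;0,0,0,0,0,0.0278;0,0,0,0,0,0' | python3 drive.py; python3 -c "
from h import *
M=blk(0,8);goR(BAY2+2.4*TX+[0,0,90],M)"
```

```text
time_s: 11.1
ee_pos: [488.6, -165.0, 172.3]
ee_rot: [-179.3, -2.2, -1.4]
force: [0.3, -0.2, -3.3]
gripper_width: 40.1
gripper_force: 35.0
tcp [ 488.6 -165.   172.3] shift [ -48.7 -358.4   80.7] rot [-0.5  -2.23 -9.42] 9.7
```

To row units: -44 mm is -0.88, 15 mm is 0.3, -8 degrees / 180 = -0.0444.

```bash
echo '0,0,0,0,0,-0.0444;-0.12,-0.88,0.1,0,0,-0.0083;-0.12,-0.88,0.1,0,0,0;-0.12,-0.88,0.2,0,0,0;-0.12,-0.88,0.3,0,0,0;-0.12,-0.88,0.3,0,0,0;-0.12,-0.88,0.1,0,0,0;-0.12,-0.88,0,0,0,0' | python3 drive.py; echo '0,0,0,0,0,0;0,0,0,0,0,0' | python3 drive.py;python3 -c "
from h import *
M=blk(0,8);goR(BAY2+2.4*TX+[0,0,60],M)"
```

```text
time_s: 11.9
ee_pos: [404.5, 135.0, 116.9]
ee_rot: [-179.8, -2.2, 8.0]
force: [1.0, -0.0, -2.1]
gripper_width: 39.8
gripper_force: 35.0
time_s: 12.1
ee_pos: [406.0, 134.5, 117.9]
ee_rot: [-179.8, -2.4, 8.2]
force: [0.4, -0.6, -2.2]
gripper_width: 39.8
gripper_force: 35.0
tcp [406.  134.5 117.9] shift [ 51.9 -53.5  56.2] rot [-0.17 -2.35  0.21] 2.4
```

To row units: -18 mm is -0.36, -17 mm is -0.34, -2.3 degrees / 180 = -0.0128.

```bash
echo '0.34,-0.36,0,0,-0.0128,0;0.34,-0.36,0.2,0,0,0;0.36,-0.34,0.3,0,0,0;0,0,0.3,0,0,0;0,0,0,0,0,0;0,0,0,0,0,0' | python3 drive.py;python3 -c "
from h import *
M=blk(0,8);goR(BAY2+2.4*TX+[0,0,12],M)"
```

```text
time_s: 12.7
ee_pos: [451.2, 192.5, 79.1]
ee_rot: [-179.8, -0.0, 7.9]
force: [0.6, 0.5, -2.1]
gripper_width: 40.2
gripper_force: 35.0
tcp [451.2 192.5  79.1] shift [ 1.  -2.6 63.1] rot [-0.16 -0.05 -0.1 ] 0.2
```

Units first: shifts go in shares of 50 mm and turns go in shares of pi rad. So 12 mm is 0.24, 10 mm is 0.2.

```bash
echo '0.02,-0.052,0.2,0,0,0;0,0,0.24,0,0,0;0,0,0.24,0,0,0;0,0,0.16,0,0,0;0,0,0.12,0,0,0;0,0,0.08,0,0,0;0,0,0,0,0,0' | python3 drive.py; echo '0,0,0.04,0,0,0;0,0,0.04,0,0,0;0,0,0.03,0,0,0;0,0,0.02,0,0,0;0,0,0,0,0,0' | python3 drive.py; python3 - <<'E'
from h import *
f=lambda i:cv2.resize(i,None,fx=4,fy=4,interpolation=cv2.INTER_CUBIC)
S=cam.grab_frame('side');T=cam.grab_frame('top')
cv2.imwrite('pics/c6.png',np.vstack([f(S[140:240,200:330]),f(T[230:280,170:300])])[:600])
E
```

```text
time_s: 13.4
ee_pos: [452.0, 196.7, 27.0]
ee_rot: [-179.8, -0.1, 8.0]
force: [0.2, 0.5, -3.0]
gripper_width: 39.3
gripper_force: 35.0
time_s: 13.9
ee_pos: [452.0, 196.8, 20.8]
ee_rot: [-179.8, -0.1, 8.0]
force: [0.3, -0.1, -2.4]
gripper_width: 39.7
gripper_force: 35.0
```

View pics/c6.png

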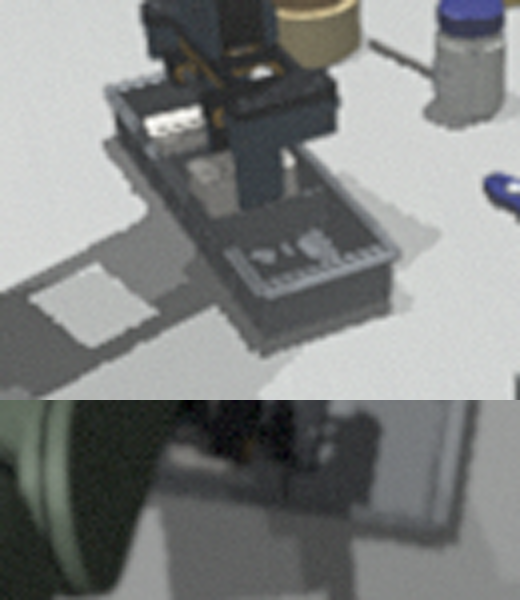

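The block sits within the middle bay, with its ends inside both rims in the side view (crop x 190–300). I'll lower it in small steps until it touches.

To row units: 2 mm is 0.04, 1.5 mm is 0.03.

```bash
echo '0,0,0.04,0,0,0;0,0,0.04,0,0,0;0,0,0.03,0,0,0;0,0,0,0,0,0' | python3 drive.py; echo '0,0,0.02,0,0,0;0,0,0.02,0,0,0;0,0,0,0,0,0' | python3 drive.py; echo '0,0,0.02,0,0,0;0,0,0,0,0,0' | python3 drive.py
```

```text
time_s: 14.4
ee_pos: [451.9, 196.8, 15.0]
ee_rot: [-179.8, -0.1, 8.0]
force: [1.1, 0.2, -1.6]
gripper_width: 39.8
gripper_force: 35.0
time_s: 14.7
ee_pos: [452.0, 196.9, 13.2]
ee_rot: [-179.8, -0.1, 8.0]
force: [-0.5, -0.5, -2.5]
gripper_width: 39.6
gripper_force: 35.0
time_s: 14.9
ee_pos: [452.1, 196.9, 12.3]
ee_rot: [-179.8, -0.1, 8.0]
force: [0.4, 0.5, -1.9]
gripper_width: 39.7
gripper_force: 35.0
```

To row units: 1 mm is 0.02.

```bash
echo '0,0,0.02,0,0,0;0,0,0,0,0,0' | python3 drive.py; echo '0,0,0.02,0,0,0;0,0,0,0,0,0' | python3 drive.py; echo '0,0,0.014,0,0,0;0,0,0,0,0,0' | python3 drive.py
```

```text
time_s: 15.1
ee_pos: [452.2, 196.9, 11.6]
ee_rot: [-179.8, -0.1, 8.0]
force: [0.8, 0.1, 2.1]
gripper_width: 39.7
gripper_force: 35.0
time_s: 15.3
ee_pos: [452.4, 197.0, 11.3]
ee_rot: [-179.8, -0.2, 8.0]
force: [-0.9, -1.1, 7.1]
gripper_width: 39.9
gripper_force: 35.0
time_s: 15.5
ee_pos: [452.5, 197.0, 11.3]
ee_rot: [-179.8, -0.2, 8.0]
force: [-2.5, -1.6, 12.0]
gripper_width: 39.9
gripper_force: 35.0
```

Touchdown at 11.5 mm. I'll release with a small opening and retreat.

To row units: -45 mm is -0.9, -30 mm is -0.6.

```bash
echo '0,0,-0.016,0,0,0;0,0,0,0,0,0;0,0,0,0,0,0;0,0,-0.2,0,0,0;0,0,-0.6,0,0,0;0,0,-0.9,0,0,0;0,0,-0.9,0,0,0;0,0,0,0,0,0' | python3 drive.py 53; python3 -c "
from h import *
M=blk();F=B_+23*M[:,2];goR(F-120*M[:,2],M)"
```

```text
time_s: 16.3
ee_pos: [455.9, 198.1, 146.9]
ee_rot: [-179.6, -0.9, 8.0]
force: [0.5, 0.1, 0.5]
gripper_width: 53.3
gripper_force: 0.0
tcp [455.9 198.1 146.9] shift [  1.5 527.  -13.6] rot [-1.8  31.09  4.74] 31.5
```

To row units: 48 mm is 0.96, -5 mm is -0.1, 1 degrees / 180 = 0.0056.

```bash
echo '0,0.96,-0.1,0,0,0.0056;0,0.96,-0.1,0,0,0.0056;0,0.96,-0.1,0,0,0.0056;0,0.96,0,0,0,0.0056;0,0.96,0,0,0,0.0039;0,0.96,0,0,0,0;0,0.96,0,0,0,0;0,0.96,0,0,0,0' | python3 drive.py 62; echo '0,0.8,0,0,0.0333,0;0,0.8,0,0,0.0333,0;0,0.8,0,0,0.0333,0;0,0.4,0,0,0.0333,0;0,0,0,0,0.0333,0;0,0,0,0,0.0056,0;0,0,0,0,0,0' | python3 drive.py; python3 -c "
from h import *
M=blk();F=B_+23*M[:,2];goR(F-80*M[:,2],M)"
```

```text
time_s: 17.1
ee_pos: [484.5, -187.9, 153.8]
ee_rot: [-179.8, -0.1, 3.3]
force: [1.0, 0.4, 0.0]
gripper_width: 61.7
gripper_force: 0.0
time_s: 17.8
ee_pos: [491.6, -325.7, 152.4]
ee_rot: [-179.6, -31.0, 3.0]
force: [0.5, 0.3, 1.0]
gripper_width: 62.1
gripper_force: 0.0
tcp [ 491.6 -325.7  152.4] shift [36.5  0.4 56.1] rot [-0.37  0.98 -0.04] 1.0
```

To row units: 28 mm is 0.56, 18.5 mm is 0.37, 1 degrees / 180 = 0.0056.

```bash
echo '0.36,0,0.56,0,0.0056,0;0.37,0,0.56,0,0,0;0,0,0,0,0,0' | python3 drive.py; python3 -c "
from h import *
M=blk();F=B_+23*M[:,2];goR(F,M)"
```

```text
time_s: 18.1
ee_pos: [555.8, -321.1, 123.5]
ee_rot: [-179.7, -32.0, 3.3]
force: [-0.2, 1.0, -0.5]
gripper_width: 62.0
gripper_force: 0.0
tcp [ 555.8 -321.1  123.5] shift [-3.9  1.8 78. ] rot [-0.47 -0.04  0.25] 0.5
```

To row units: 20 mm is 0.4, 15 mm is 0.3.

```bash
echo '-0.04,0.02,0.4,0,0,0;-0.04,0.02,0.4,0,0,0;0,0,0.3,0,0,0;0,0,0.22,0,0,0;0,0,0.14,0,0,0;0,0,0.08,0,0,0;0,0,0,0,0,0' | python3 drive.py; echo '0,0,0,0,0,0;0,0,0,0,0,0;0,0,0,0,0,0;0,0,0,0,0,0;0,0,0,0,0,0' | python3 drive.py 0 35; python3 -c "
from h import *
M=blk();F=B_+23*M[:,2];goR(F,M)"
```

```text
time_s: 18.8
ee_pos: [591.2, -321.7, 57.7]
ee_rot: [-179.8, -32.1, 3.2]
force: [-0.3, -0.9, 0.1]
gripper_width: 62.4
gripper_force: 0.0
time_s: 19.3
ee_pos: [591.1, -321.8, 58.3]
ee_rot: [-179.8, -32.2, 3.2]
force: [-1.2, 0.5, 3.4]
gripper_width: 39.7
gripper_force: 35.0
tcp [ 591.1 -321.8   58.3] shift [ 0.9 -1.3  4.1] rot [-0.32 -0.16  0.15] 0.4
```

To row units: -45 mm is -0.9, -40 mm is -0.8.

```bash
echo '0,0,-0.16,0,0,0;0,0,-0.4,0,0,0;0,0,-0.8,0,0,0;0,0,-0.9,0,0,0;-0.4,0,-0.8,0,0,0;0,0,0,0,0,0' | python3 drive.py; echo '0,-0.4,0,0,-0.0444,0;0,-0.4,0,0,-0.0444,0;0,-0.4,0,0,-0.0444,0;0,-0.4,0,0,-0.0444,-0.0111;0,-0.8,0,0,0,-0.0167;0,0,0,0,0,0;0,0,0,0,0,0' | python3 drive.py; python3 -c "
from h import *
M=blk(0,8);goR(BAY1-.9*TX+[0,0,80],M)"
```

```text
time_s: 19.9
ee_pos: [490.6, -328.8, 179.6]
ee_rot: [180.0, -32.2, 3.2]
force: [0.7, -1.5, -4.6]
gripper_width: 39.8
gripper_force: 35.0
time_s: 20.6
ee_pos: [485.1, -211.6, 175.7]
ee_rot: [-179.7, -2.7, 8.7]
force: [0.2, -0.4, -2.7]
gripper_width: 39.8
gripper_force: 35.0
tcp [ 485.1 -211.6  175.7] shift [  19.6 -311.9   94.2] rot [-0.29 -2.75  0.67] 2.8
```

To row units: -45 mm is -0.9, -44 mm is -0.88, -2.7 degrees / 180 = -0.015.

```bash
echo '0.04,-0.88,0.1,0,-0.015,0.0033;0.06,-0.88,0.16,0,0,0;0.06,-0.9,0.24,0,0,0;0.06,-0.9,0.3,0,0,0;0.06,-0.9,0.3,0,0,0;0.06,-0.9,0.3,0,0,0;0.04,-0.88,0.24,0,0,0;0,0,0,0,0,0' | python3 drive.py; echo '0,0,0,0,0,0' | python3 drive.py; python3 -c "
from h import *
M=blk(0,8);goR(BAY1-.9*TX+[0,0,16],M)"
```

```text
time_s: 21.4
ee_pos: [459.4, 102.5, 94.5]
ee_rot: [-179.7, 0.0, 8.2]
force: [0.0, -1.4, -3.2]
gripper_width: 39.7
gripper_force: 35.0
time_s: 21.5
ee_pos: [460.9, 99.2, 95.7]
ee_rot: [-179.8, -0.1, 8.0]
force: [-0.4, 0.0, -3.2]
gripper_width: 39.4
gripper_force: 35.0
tcp [460.9  99.2  95.7] shift [ 1.  -1.1 75.8] rot [-0.21 -0.11  0.03] 0.2
```

To row units: 14 mm is 0.28, 12 mm is 0.24.

```bash
echo '0.02,-0.02,0.24,0,0,0;0,0,0.28,0,0,0;0,0,0.28,0,0,0;0,0,0.24,0,0,0;0,0,0.16,0,0,0;0,0,0.12,0,0,0;0,0,0.08,0,0,0;0,0,0,0,0,0' | python3 drive.py; echo '0,0,0.04,0,0,0;0,0,0.04,0,0,0;0,0,0.03,0,0,0;0,0,0,0,0,0' | python3 drive.py; echo '0,0,0.02,0,0,0;0,0,0.02,0,0,0;0,0,0,0,0,0' | python3 drive.py
```

```text
time_s: 22.3
ee_pos: [461.8, 100.4, 26.0]
ee_rot: [-179.8, -0.1, 7.9]
force: [-0.2, -0.3, -2.5]
gripper_width: 40.0
gripper_force: 35.0
time_s: 22.7
ee_pos: [461.6, 100.9, 20.6]
ee_rot: [-179.8, -0.1, 8.0]
force: [0.1, -0.5, -2.2]
gripper_width: 39.8
gripper_force: 35.0
time_s: 23.0
ee_pos: [461.6, 100.8, 18.6]
ee_rot: [-179.8, -0.1, 8.0]
force: [0.3, 0.0, -2.5]
gripper_width: 39.9
gripper_force: 35.0
```

To row units: 1 mm is 0.02.

```bash
for i in 1; do echo '0,0,0.02,0,0,0;0,0,0.02,0,0,0;0,0,0,0,0,0' | python3 drive.py; done; echo '0,0,0.02,0,0,0;0,0,0,0,0,0' | python3 drive.py; echo '0,0,0.02,0,0,0;0,0,0,0,0,0' | python3 drive.py
```

```text
time_s: 23.3
ee_pos: [461.8, 100.9, 16.7]
ee_rot: [-179.8, -0.1, 8.0]
force: [0.5, 0.6, -2.2]
gripper_width: 39.8
gripper_force: 35.0
time_s: 23.5
ee_pos: [461.9, 100.9, 16.4]
ee_rot: [-179.8, -0.2, 8.0]
force: [-0.9, -0.2, 5.0]
gripper_width: 39.8
gripper_force: 35.0
time_s: 23.7
ee_pos: [462.3, 101.0, 15.8]
ee_rot: [-179.8, -0.2, 8.0]
force: [-0.7, 0.4, 7.2]
gripper_width: 39.8
gripper_force: 35.0
```

To row units: 0.8 mm is 0.016.

```bash
echo '0,0,0.016,0,0,0;0,0,0,0,0,0' | python3 drive.py; echo '0,0,0.016,0,0,0;0,0,0,0,0,0;0,0,0,0,0,0' | python3 drive.py; python3 -c "
from workcell import env, cam, job_done;print(env.state()['torque'],env.state()['ee_pos'])"
```

```text
time_s: 23.9
ee_pos: [462.7, 101.0, 15.3]
ee_rot: [-179.8, -0.3, 8.0]
force: [-0.5, 1.0, 8.6]
gripper_width: 39.7
gripper_force: 35.0
time_s: 24.2
ee_pos: [462.7, 101.1, 15.2]
ee_rot: [-179.8, -0.3, 8.0]
force: [-2.4, 0.2, 15.8]
gripper_width: 39.4
gripper_force: 35.0
[-0.41003585  0.91927424  0.00622497] [462.73461026 101.05978027  15.17313446]
```

The contact is now firm at the expected height, so the block was slightly tilted and has levelled. I'll release, retreat and check both placements.

To row units: -45 mm is -0.9, 40 mm is 0.8.

```bash
echo '0,0,-0.024,0,0,0;0,0,0,0,0,0;0,0,0,0,0,0;0,0,-0.2,0,0,0;0,0,-0.6,0,0,0;0,0,-0.9,0,0,0;0,0,-0.9,0,0,0;0,0.8,0,0,0,0' | python3 drive.py 53; echo '0,0.9,0,0,0,0;0,0.9,0,0,0,0;0,0.9,0,0,0,0;0,0.9,0,0,0,0;0,0.9,0,0,0,0;0,0.9,0,0,0,0;0,0,0,0,0,0' | python3 drive.py; python3 - <<'E'
from h import *
f=lambda i:cv2.resize(i,None,fx=3.5,fy=3.5,interpolation=cv2.INTER_CUBIC)
S=cam.grab_frame('side');T=cam.grab_frame('top')
cv2.imwrite('pics/s7.png',S);cv2.imwrite('pics/t7.png',T)
cv2.imwrite('pics/c7.png',np.vstack([f(T[200:275,140:360]),f(S[145:240,200:420])])[:600])
M=hand();H=H0-90.3*MX;F=H+13*M[:,2];goR(F-120*M[:,2],M)
E
```

```text
time_s: 25.0
ee_pos: [471.4, 63.4, 150.7]
ee_rot: [-179.7, -0.9, 8.3]
force: [1.6, -0.2, 0.2]
gripper_width: 53.1
gripper_force: 0.0
time_s: 25.7
ee_pos: [505.4, -211.7, 143.4]
ee_rot: [-179.9, -0.2, 7.7]
force: [0.1, 0.6, 0.4]
gripper_width: 53.0
gripper_force: 0.0
tcp [ 504.1 -207.4  143. ] shift [-71.4  33.    4.1] rot [-24.36  21.96 -83.14] 89.4
```

View pics/c7.png

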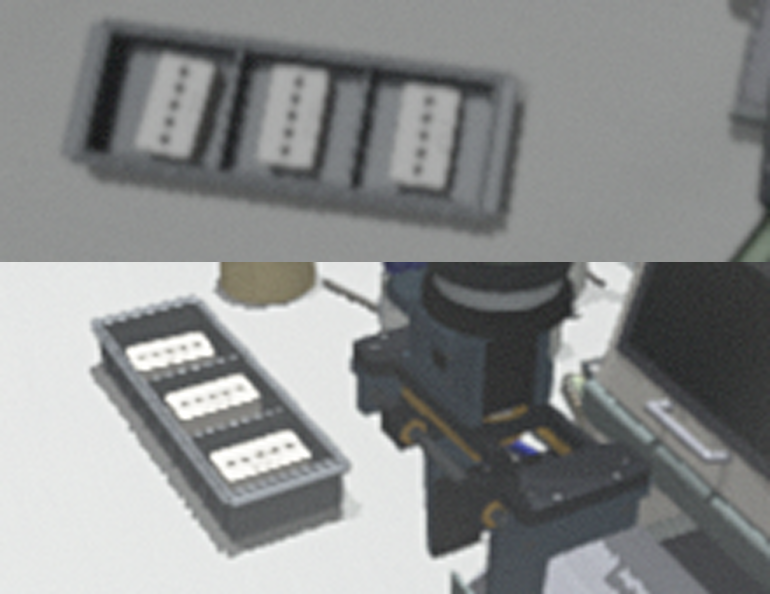

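All three blocks lie flat, holes up, one to each bay, and the tote hasn't moved. Now back to the handle.

To row units: -40 mm is -0.8, -25 mm is -0.5, -7.9 degrees / 180 = -0.0439.

```bash
echo '-0.8,0,-0.5,0,0,0;-0.8,0,-0.5,0,0,0;0,0,0,-0.0128,0.0117,-0.0439;0,0,0,-0.0128,0.0117,-0.0439;0,0,0,-0.0128,0.0117,-0.0439;0,0,0,-0.0128,0.0117,-0.0439;0,0,0,-0.0128,0.0117,-0.0439;0,0,0,-0.0128,0.0117,-0.0439' | python3 drive.py 42; echo '0,0,0,-0.0128,0.0117,-0.0439;0,0,0,-0.0128,0.0117,-0.0439;0,0,0,-0.0128,0.0117,-0.0439;0,0,0,-0.0128,0.0117,-0.0439;0,0,0,0,0,0;0,0,0,0,0,0' | python3 drive.py ; python3 - <<'E'
from h import *
M=hand();H=H0-90.3*MX;F=H+13*M[:,2];goR(F-120*M[:,2],M)
E
```

```text
time_s: 26.6
ee_pos: [424.9, -215.9, 193.0]
ee_rot: [162.7, -5.9, 57.1]
force: [0.1, 0.4, -0.2]
gripper_width: 42.0
gripper_force: 0.0
time_s: 27.2
ee_pos: [424.9, -216.6, 192.5]
ee_rot: [152.8, -2.5, 84.7]
force: [-0.7, 0.6, -0.6]
gripper_width: 42.4
gripper_force: 0.0
tcp [ 424.9 -216.6  192.5] shift [-34.2  -9.7  54. ] rot [-2.61  1.8  -8.51] 9.1
```

To row units: 25 mm is 0.5, -17 mm is -0.34, -4.3 degrees / 180 = -0.0239.

```bash
echo '0,0,0,-0.0072,0.005,-0.0239;0,0,0,-0.0072,0.005,-0.0233;-0.34,0,0,0,0,0;-0.34,0,0,0,0,0;0,0,0.5,0,0,0;0,0,0.5,0,0,0;0,0,0,0,0,0;0,0,0,0,0,0' | python3 drive.py; python3 - <<'E'
from h import *
M=hand();F=np.array([495.8,-247,35.9]);goR(F,M)
E
```

```text
time_s: 28.0
ee_pos: [452.1, -249.3, 149.3]
ee_rot: [150.0, 0.0, 93.1]
force: [-0.3, 0.6, 0.3]
gripper_width: 41.6
gripper_force: 0.0
tcp [ 452.1 -249.3  149.3] shift [ -0.  -18.8 120.1] rot [-0.02 -0.06  0.13] 0.1
```

```bash
echo '0,-0.2,0.4,0,0,0;0,-0.18,0.5,0,0,0;0,0,0.5,0,0,0;0,0,0.4,0,0,0;0,0,0.3,0,0,0;0,0,0.2,0,0,0;0,0,0.1,0,0,0;0,0,0,0,0,0' | python3 drive.py; echo '0,0,0,0,0,0;0,0,0,0,0,0;0,0,0,0,0,0;0,0,0,0,0,0;0,0,0,0,0,0' | python3 drive.py 0 30;python3 -c "
from h import *
p,r=tcp();goR(p+MX*90.5,r.as_matrix())"
```

```text
time_s: 28.8
ee_pos: [495.9, -248.0, 36.4]
ee_rot: [149.9, 0.1, 93.1]
force: [-0.3, 0.7, -0.1]
gripper_width: 41.5
gripper_force: 0.0
time_s: 29.3
ee_pos: [495.7, -248.0, 36.3]
ee_rot: [149.9, 0.1, 93.1]
force: [-0.5, 0.4, 2.5]
gripper_width: 9.3
gripper_force: 30.0
tcp [ 495.7 -248.    36.3] shift [-0.2 78.3 45.3] rot [0. 0. 0.] 0.0
```

To row units: 13 mm is 0.26, 7.5 mm is 0.15.

```bash
echo '0,0.12,0.07,0,0,0;0,0.22,0.128,0,0,0;0,0.26,0.15,0,0,0;0,0.26,0.15,0,0,0;0,0.26,0.15,0,0,0;0,0.22,0.128,0,0,0;0,0.14,0.08,0,0,0;0,0.06,0.034,0,0,0' | python3 drive.py; echo '0,0.04,0.024,0,0,0;0,0.03,0.016,0,0,0;0,0,0,0,0,0;0,0,0,0,0,0' | python3 drive.py
```

```text
time_s: 30.1
ee_pos: [584.8, -242.6, 36.2]
ee_rot: [149.9, 0.1, 93.2]
force: [-3.3, 2.0, 6.7]
gripper_width: 9.1
gripper_force: 30.0
time_s: 30.5
ee_pos: [585.6, -242.5, 36.2]
ee_rot: [150.1, 0.1, 93.1]
force: [-16.7, 0.7, 16.3]
gripper_width: 9.1
gripper_force: 30.0
```

To row units: 1 mm is 0.02, 0.8 mm is 0.016.

```bash
echo '0,0.02,0.012,0,0,0;0,0.016,0.008,0,0,0;0,0,0,0,0,0' | python3 drive.py; echo '0,0,0,0,0,0;0,0,0,0,0,0;0,0,0,0,0,0;0,0,-0.2,0,0,0;0,0,-0.7,0,0,0;0,0,-0.8,0,0,0;0,0,-0.8,0,0,0;0,0,0,0,0,0' | python3 drive.py 40;  echo '0.9,0,-0.2,0,0,0;0.9,0,-0.2,0,0,0;0.9,0,0,0,0,0;0.9,0,0,0,0,0;0.9,0,0,0,0,0;0,0,0,0,0,0;0,0,0,0,0,0' | python3 drive.py;python3 - <<'E'
from h import *
S=cam.grab_frame('side');T=cam.grab_frame('top')
cv2.imwrite('pics/s8.png',S);cv2.imwrite('pics/t8.png',T)
def bar(im,cols,l0):
    g=cv2.GaussianBlur(im.astype(np.float32),(3,3),0.8);w=np.clip(g[...,0]-g[...,2]-2.5,0,None);p=[]
    for c in cols:
        r0=np.interp(c,*l0);r=np.arange(int(r0)-5,int(r0)+6);k=w[r,c];p.append((c,(r*k).sum()/k.sum()))
    return np.polyfit(*np.array(p).T,1)
for n,im in(("before",cv2.imread("pics/side0.png")),("now",S)): q=bar(im,range(366,384),((361.6,387.1),(254.1,285.4)));print(n,onz("side",374,np.polyval(q,374),46))
for n,im in(("before",cv2.imread("pics/top0.png")),("now",T)): q=bar(im,range(393,420),((386.5,425.4),(226.5,233.5)));print(n,onz("top",406,np.polyval(q,406),46))
f=lambda i:cv2.resize(i,None,fx=2,fy=2,interpolation=cv2.INTER_CUBIC)
cv2.imwrite('pics/c8.png',np.vstack([f(T[120:270,140:520]),f(S[150:300,200:580])])[:600])
E
```

```text
time_s: 30.8
ee_pos: [585.7, -242.5, 36.0]
ee_rot: [150.2, 0.1, 93.1]
force: [-29.5, -1.1, 24.2]
gripper_width: 9.3
gripper_force: 30.0
time_s: 31.6
ee_pos: [528.6, -247.6, 148.8]
ee_rot: [149.6, 0.4, 93.0]
force: [1.4, -0.3, -0.0]
gripper_width: 40.1
gripper_force: 0.0
time_s: 32.3
ee_pos: [506.0, -24.0, 160.4]
ee_rot: [150.1, 0.1, 93.3]
force: [-0.2, -1.0, 0.0]
gripper_width: 40.1
gripper_force: 0.0
before [ 582.87606558 -243.17829287   46.        ]
now [ 582.79656776 -243.32184555   46.        ]
before [ 580.35747896 -241.67888157   46.        ]
now [ 580.61004372 -241.62232085   46.        ]
```

View pics/c8.png

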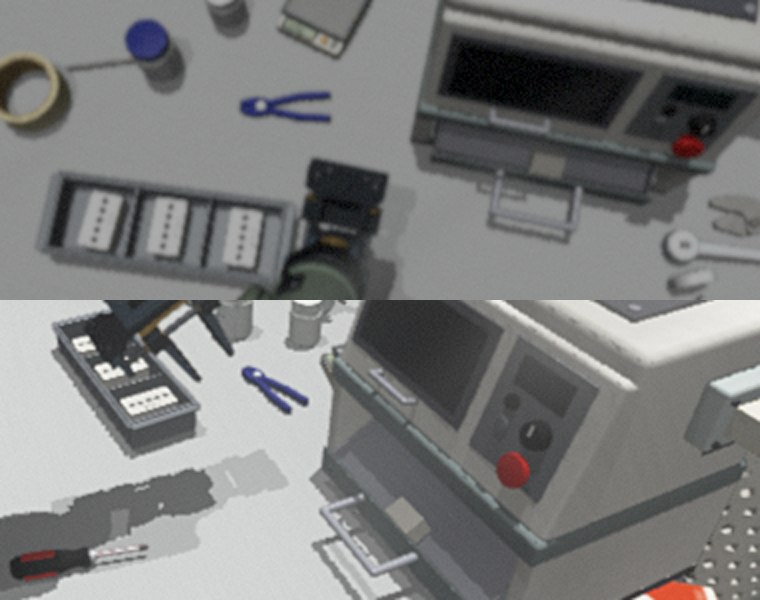

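The tray is home: the bar is back within 0.3 mm of where it started. The offcut is still in the tray, the three blocks are in the tote, and the jar and cutter haven't moved.

```bash
python3 -c "
from workcell import env, cam, job_done
print(job_done())"
```

```text
the job is handed in; nothing more can be done
None
```

The job is handed in: both drilled blocks lie flat with their holes up, one in each empty tote bay; the bar end is still in the tray, the tray is pushed fully home, and the last pictures show nothing else moved.

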